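# Open the puppet stage's trapdoor with its lever

## Robot

A 6-joint arm with a two-finger parallel gripper is mounted at the origin on the work surface. World frame = base frame: x ahead of the robot, y to its left, z up, the work surface at z = 0. Lengths are in m, angles in rad, forces in N, time in s.
With the tool pointing down it reaches from about 0.375 to 0.9 m from the base axis. Payload 3.1 kg.
Tool frame: the origin (TCP) lies midway between the tips of the shut fingers; the grasp point (between the pads) lies 19 mm behind it; x points along the fingers, y is the direction in which the jaws open and shut, and the axes are right-handed (so a half turn about x gives the same grasp; the last joint's range is limited). The gripper opens to 85 mm and grips with 20 to 120 N. Pads are 22 mm wide; open, the fingers measure 114 mm over their backs; the gripper's body (76 mm by 85 mm) begins 54 mm behind the grasp point. The pads swing forward as they close: fully open they stand 13 mm farther back than shut.
Start: joints at [1.06, 0.527, 1.433, -0, 1.181, -0.178], TCP at [0.204, 0.591, 0.231] pointing down, gripper open.
Joint ranges: [-3.08, 3.08], [-0.75, 2.2], [0.22, 2.44], [-1.43, 4.57], [0, 2.65], [-2.85, 2.85]. Speed limits (rad/s): [2.79, 2.79, 3.14, 3.14, 3.14, 3.14].

## Interface

Orientations are given as a unit quaternion [x, y, z, w].
In Python, from station import manip gives the robot as it stands.
- The arm moves only by the tool carry_out, never from a script. Its argument "commands" is a list that holds one entry, the list of rows, each a list of 7 numbers: the shift along the tool's x, y, z in units of 25 mm (1.0 is 25 mm), then the turn, a rotation vector about the tool's x, y, z in units of 5 degrees (1.0 is 5 degrees), then the finger opening in mm, from 0 to 85.4. A call has exactly 5 rows; each row is the pose to reach, as a shift and turn from the pose commanded when the call began, along the tool's axes at that moment; what a row does not reach only later rows make up. A row lasts 1/10 s, in which the tool goes at most 50 mm and 8.59 degrees, less where a joint would pass 70% of its speed; a pose out of reach is approached as far as the arm can. A call with a gripper value outside its range is refused whole. The fingers move at their own pace and stop on an object; "force" is the grip in N (left out, the last holds). Time passes only in rows, so rows that repeat a pose let the fingers close, or fill a call up. It gives the time, the measured TCP pose, the force and the opening at its end, in the units of the state.
- manip.sense(): the state, without advancing time (a new reading comes with each control period).
- manip.snapshot(name): name is "scene" or "top"; returns a dict with "image" (480x640x3 uint8, red, green, blue), "fx", "fy", "cx", "cy" (pixels), "k1" (the pictures are not rectified: a ray, as slopes to the right and down, at radius r is drawn at 1 + k1 r^2 times it, then the intrinsics apply), "rvec" (rotation vector, rad) and "tvec" (3), from world to camera coordinates, as OpenCV has them. Camera axes: x right, y down, z forward; pixel columns grow to the right and rows downward; lengths in m; the calibration is good to about 2 mm. A picture is of the moment at which its call begins. There is no depth.
- manip.sign_off(): hands the job in, once; it reports no verdict.
The state is a dict: "t": time; "q": joint angles; "qd": joint speeds; "tau": joint torques, N m; "tcp_pos": TCP position; "tool_rot": TCP orientation; "force": force on the tool from outside, world axes, zero at the start; "ft_torque": the same for the moment, N m; "finger_gap": opening from 0.0 (shut) to 1.0 (fully open).
Only numpy, scipy, OpenCV 4.12 (cv2) and the standard library are available. Lean on these libraries where they do the work, as an engineer would, in place of code of your own. Each camera call takes 0.05 s, during which the arm holds its last target.

## Task

Hold the trapdoor of the puppet stage open with its wooden lever: first push the small tin off the trapdoor until it stands wholly on the fixed deck to one side, keeping it upright, then press the long end of the lever down almost to the table so that its other end raises the trapdoor. The program finishes while still holding the lever down with the fingers. Only push and press: do not pick up the tin or the lever, do not push or lift the trapdoor with the gripper, and leave everything else where it stands.

Things in the scene. Friction and masses are not known exactly. Their poses are not given: they have to be found in the camera images.
- stage: Plywood puppet stage, fixed. Origin on the table under the shut trapdoor's centre; x across the stage, y from the lever towards the hinge. Deck top 90 mm high, x -156..156, y -60..110 mm; along y 110..122 a board, top 115 mm high. Trapdoor x -53..53, y -59..58, flush; fixed deck each side of it from |x| = 56 to 156. Lever lies along x = 0, its cradle at y -145..-95, 66 mm wide, 102 high.
- deck (a point): Point at the centre of the shut trapdoor's top face, 90 mm above the table; turns with the stage (same axes), does not move with the trapdoor.
- trapdoor (a joint): Opening angle, rad: 0 shut, grows as the free edge (stage -y side) rises. Heavy steel-strapped wooden flap (0.7 to 0.95 kg), 106 x 117 x 12 mm, hinged along stage y = 60 mm; falls shut by itself. Stays 0 for the first 5 to 10 mm of the press; about 0.30 when the press pad's top is about 60 mm above the table, 0.40 at 35 mm, 0.43 when the lever's long end meets the table.
- trapdoor_edge (a point): Middle of the trapdoor's free edge, on its top face, on the lever's side (stage y = -59 mm); moves with the trapdoor.
- lever: Loose wooden lever 273 mm long, 24 wide, 16 thick; a steel cross pin rests in the open-topped cradle. Origin on the pin's axis, about 84 mm high; axes parallel to the stage's at the start. Long arm towards stage -y, sloping up outwards by 0.25 rad, ends 202 mm from the pin in a square pad; short arm's round toe lies under the trapdoor. Pressing the pad takes about 1 to 4 N; let go, it swings back.
- lever_pad (a point): Centre of the top face of the square press pad (42 x 42 mm, 16 thick) at the lever's long end, 181 mm from the pin along the lever; about 137 mm above the table at the start. Comes down on an arc about the pin (lever turns about the stage's x axis), to about 26 mm when the long end meets the table and stops hard.
- tin: Flat round aluminium tin, 52 mm across (lid) and 40 mm high, standing on the trapdoor, 0.1 to 0.2 kg. Origin at the centre of its underside, z axis up.
- figurine: Small wooden figure 38 mm across, 52 mm high, standing near the back of the stage's +x wing; to be left alone. Origin at the centre of its underside.
- spool: Wooden spool 38 mm across, 40 mm high, standing on the table on the -x side of the lever; to be left alone. Origin at the centre of its underside.
- knife: Carving knife, 160 mm long, 24 mm wide and 20 mm high, lying on the table on the +x side of the lever; to be left alone. Origin under the knife, 12 mm from the blade end of the handle; blade along its x axis.
- brush_pot: Pot of brushes, 76 mm across, 190 mm high with the brushes, standing on the table to the right; to be left alone. Origin at the centre of its underside.
- glue_bottle: White glue bottle, 56 mm across, 130 mm high, on the table to the right; to be left alone. Origin at the centre of its underside.
- mache_head: Papier-mache animal head, 125 mm across, 130 mm high, on the table to the left; to be left alone. Origin at the centre of its underside.
Not all that is in view belongs to the job. Leave any orange, pink or yellow look-alike of the tin alone.

How it is judged:
On the way, in this order (a step that is already met when the one before it is completed fails the run):
1. the tin stands wholly on the fixed deck beside the shut trapdoor ((x of tin in the frame of deck above 0.079 m or x of tin in the frame of deck below -0.079 m) and x of tin in the frame of deck between -0.156 and 0.156 m and y of tin in the frame of deck between -0.06 and 0.11 m and z of tin in the frame of deck between -0.004 and 0.004 m and angle between tin's own z axis and vertical below 0.1 rad and linear speed of tin below 0.03 m/s and value of joint trapdoor below 0.08 rad), for 0.2 s.
2. the lever has raised the trapdoor by at least 0.30 rad (value of joint trapdoor above 0.3 rad), for 0.2 s.
At the end, for the whole second after the job is handed in: The trapdoor is held open at 0.30 rad (17 degrees) or more, steady, with the fingers pressing on the lever (over 0.5 N), and the tin stands upright and still on the fixed deck, clear of the trapdoor (its centre at least 79 mm to either side of the trapdoor's middle line) (value of joint trapdoor above 0.3 rad and velocity of joint trapdoor between -0.1 and 0.1 rad/s and contact force between the fingers and lever above 0.5 N and (x of tin in the frame of deck above 0.079 m or x of tin in the frame of deck below -0.079 m) and x of tin in the frame of deck between -0.156 and 0.156 m and y of tin in the frame of deck between -0.06 and 0.11 m and z of tin in the frame of deck between -0.004 and 0.004 m and angle between tin's own z axis and vertical below 0.1 rad and linear speed of tin below 0.02 m/s); the arm keeps its last pose, push and grip.
It fails at once if the tin is lifted off the deck (over 12 mm), falls off it or is tipped over (z of tin in the frame of deck above 0.012 m or z of tin in the frame of deck below -0.015 m or angle between tin's own z axis and vertical above 0.5 rad).
It fails at once if the lever is lifted out of its cradle (z of lever in the frame of deck above 0.006 m or distance of lever from where it was at the start of the episode above 0.02 m).
It fails at once if the trapdoor is raised while the tin still stands on it (value of joint trapdoor above 0.08 rad and x of tin in the frame of deck between -0.075 and 0.075 m).
It fails at once if the gripper or arm pushes or lifts the trapdoor itself (over 4 N) (contact force between any of the fingers, the arm and trapdoor above 4 N).
It fails at once if one of the other things is moved more than 25 mm or knocked over (distance of any of spool, knife, brush_pot, glue_bottle, mache_head, figurine from where it was at the start of the episode above 0.025 m or angle between any of spool, knife, brush_pot, glue_bottle, mache_head, figurine's own z axis and vertical above 0.4 rad).
It also fails if it takes over 51 s, if anything falls off the work surface, if the arm or the gripper's body presses on something with over 40 N, if the wrist force passes 120 N, or if a joint passes its speed limit or range.

## Working session

There is one attempt and no reset: what is moved stays moved. The work goes in short steps, Python scripts to look and compute and a tool call to move; the robot and the scene stay as the last step left them, time stands still between calls to the robot, and variables do not carry over. Pictures are saved under pics/ and viewed, and the job is handed in when it is done.

Besides the shell and the picture viewer there is one more tool, called after "Request:" as a command line: name --argument value ..., lists and objects as JSON in quotes. carry_out: Moves the arm, as the interface text tells. Its arguments: {"type":"object","properties":{"commands":{"type":"array"},"force":{"type":"number"}},"required":["commands"]}

```bash
ls; mkdir -p pics
cat > h.py <<'E'
import numpy as np, cv2, pickle
from scipy.spatial.transform import Rotation as R
def load(n): return pickle.load(open(f'pics/{n}.pkl','rb'))
def snap(manip,cam,n):
    s=manip.snapshot(cam); pickle.dump(s,open(f'pics/{n}.pkl','wb'))
    cv2.imwrite(f'pics/{n}.png',s['image'][:,:,::-1]); return s
def ray(s,u,v):
    K=np.array([[s['fx'],0,s['cx']],[0,s['fy'],s['cy']],[0,0,1.]])
    p=cv2.undistortPoints(np.array([[[u,v]]],float),K,np.array([s['k1'],0,0,0.]))[0,0]
    Rm=cv2.Rodrigues(np.array(s['rvec'],float))[0]; t=np.array(s['tvec'],float).ravel()
    return -Rm.T@t, Rm.T@np.array([p[0],p[1],1.])
def onz(s,u,v,z):
    c,d=ray(s,u,v); return c+d*(z-c[2])/d[2]
def tri(s1,p1,s2,p2):
    c1,d1=ray(s1,*p1);c2,d2=ray(s2,*p2)
    A=np.stack([d1,-d2],1); k=np.linalg.lstsq(A,c2-c1,rcond=None)[0]
    a=c1+d1*k[0];b=c2+d2*k[1]; return (a+b)/2,np.linalg.norm(a-b)
def proj(s,P):
    K=np.array([[s['fx'],0,s['cx']],[0,s['fy'],s['cy']],[0,0,1.]])
    return cv2.projectPoints(np.array(P,float).reshape(-1,1,3),np.array(s['rvec'],float),np.array(s['tvec'],float),K,np.array([s['k1'],0,0,0.]))[0][:,0]
E
python3 - <<'E'
from station import manip
from h import *
for c in('scene','top'):
    s=snap(manip,c,c+'0'); print({k:v for k,v in s.items() if k!='image'}, ray(s,320,240))
print(manip.sense())
E
```

```text
pics
{'fx': 612.9469901123598, 'fy': 612.9469901123598, 'cx': 318.4817139127588, 'cy': 237.7762571282739, 'k1': -0.10253092631858002, 'rvec': array([ 0.68707491,  2.44628825, -1.33371722]), 'tvec': array([ 0.43024373, -0.08471355,  1.87479953])} (array([1.2281525 , 1.1508608 , 0.93505091]), array([-0.44849427, -0.71053446, -0.54222962]))
{'fx': 579.7963746531042, 'fy': 579.7963746531042, 'cx': 318.5196397073485, 'cy': 238.00263763794575, 'k1': -0.08933092387543795, 'rvec': array([ 2.18152822, -2.13186603,  0.12085456]), 'tvec': array([0.02722521, 0.53858522, 1.79719349])} (array([0.32099481, 0.02442148, 1.84853608]), array([ 0.11516373,  0.00567715, -0.99333956]))
{'t': 0.1, 'q': array([ 1.06052706e+00,  5.28389505e-01,  1.43377032e+00,  2.66647956e-05,
        1.18142554e+00, -1.78501392e-01]), 'qd': array([-0.00091908, -0.00335839, -0.00218089,  0.00114246, -0.00053919,
       -0.00109701]), 'tau': array([-1.23712921e-04, -4.43303096e+01, -1.78585643e+01, -2.09415452e-04,
        3.95742696e-03, -1.09428797e-05]), 'tcp_pos': array([0.20321651, 0.5903552 , 0.23042269]), 'tool_rot': array([ 0.1161037 ,  0.6976453 , -0.11742414,  0.69715317]), 'force': array([-0.28548226, -0.92060505,  0.29722245]), 'ft_torque': array([ 0.04940887, -0.01608438,  0.03792666]), 'finger_gap': 1.003451319476484}
```

View pics/scene0.png

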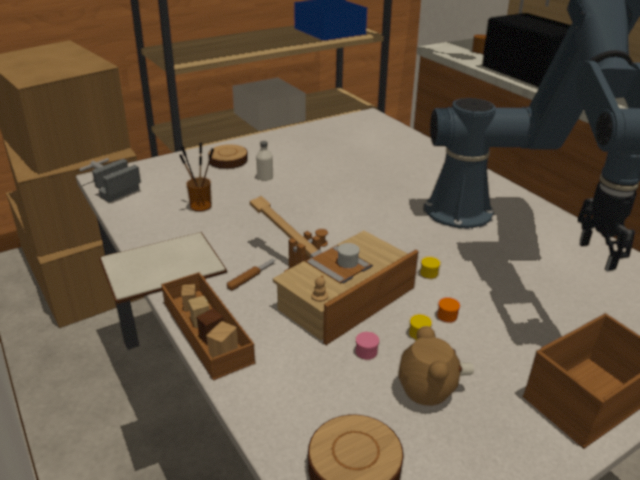

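View pics/top0.png

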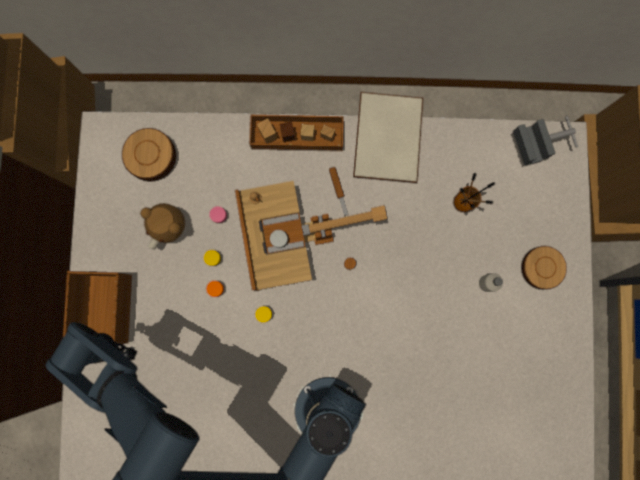

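Scene: the stage is around (345,285), the grey tin is on the trapdoor at (348,254), and the lever runs to the pad at (260,205). In the top view the tin is at (279,239) and the pad at (378,214). The look-alikes are pink (218,214), orange (215,289) and yellow (212,257) and (264,314), all on the table. Only the grey one stands on the trapdoor. I'll confirm that in an enlarged crop.

Run:
```python
from h import *
a=cv2.imread('pics/top0.png')[155:305,225:425]; b=cv2.imread('pics/scene0.png')[185:345,235:435]
cv2.imwrite('pics/c1.png',cv2.resize(a,None,fx=4,fy=4,interpolation=2)); cv2.imwrite('pics/c2.png',cv2.resize(b,None,fx=3.75,fy=3.75,interpolation=2))
```

```text
(no output)
```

View pics/c1.png

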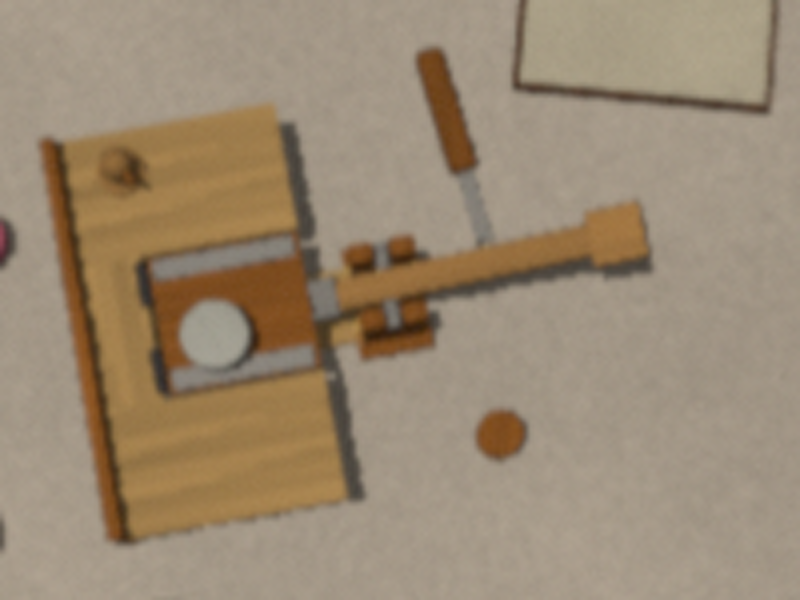

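View pics/c2.png

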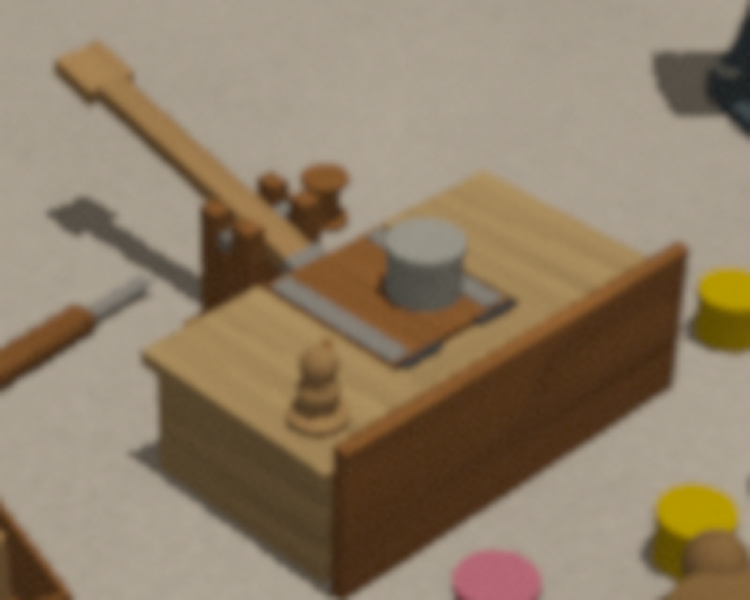

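Run:
```python
from h import *
t=load('top0');s=load('scene0')
def c1(x,y): return (225+x/4-.4,155+y/4-.4)
def c2(x,y): return (235+x/3.75-.4,185+y/3.75-.4)
def T(n,a,b):
    p,e=tri(t,c1(*a),s,c2(*b)); print(n,p.round(4),'err',round(e,4)); return p
lid=T('tin lid',(215,333),(426,241))
pad=T('pad',(617,233),(94,69))
A=T('deck +x front',(273,105),(146,356))
B=T('deck -x front',(348,497),(483,173))
Tr=T('trap front +x',(296,236),(275,284))
# tin mask top view
for nm,sn,(u0,u1,v0,v1) in (('top',t,(262,296,222,256)),):
    im=cv2.cvtColor(sn['image'],cv2.COLOR_RGB2HSV)[v0:v1,u0:u1]
    m=((im[...,1]<40)&(im[...,2]>150)).astype(np.uint8)
    n,l,st,ce=cv2.connectedComponentsWithStats(m); i=1+np.argmax(st[1:,4]); print(st[i],ce[i]+[u0,v0]); print('lid@.13',onz(sn,*(ce[i]+[u0,v0]),.13))
# stage frame from deck front edges at z=.09
P=[onz(t,*c1(*q),.09) for q in ((273,105),(348,497))]
P.append(onz(t,*c1(63,146),.09))
print(np.array(P).round(4))
ax=P[0]-P[1]; print('len',np.linalg.norm(ax)); ax/=np.linalg.norm(ax); ay=np.array([-ax[1],ax[0],0])
O=(P[0]+P[1])/2+ay*.06; print('O',O.round(4),'ax',ax.round(4),'yaw',np.arctan2(ax[1],ax[0]))
for n,q in (('lid',lid),('pad',pad),('trap',Tr)): d=q-O; print(n,(d@ax).round(4),(d@ay).round(4),d[2].round(4))
```

```text
tin lid [0.5236 0.1595 0.1274] err 0.0015
pad [ 0.6057 -0.1402  0.131 ] err 0.0009
deck +x front [0.7075 0.1237 0.0841] err 0.0024
deck -x front [0.4052 0.0578 0.086 ] err 0.0019
trap front +x [0.6033 0.1033 0.0894] err 0.0044
[  9   9  15  15 185] [277.88648649 238.11351351]
lid@.13 [0.5230474 0.1601581 0.13     ]
[[0.7072 0.1227 0.09  ]
 [0.4058 0.0572 0.09  ]
 [0.6715 0.2843 0.09  ]]
len 0.3084659378051039
O [0.5438 0.1486 0.09  ] ax [0.9772 0.2125 0.    ] yaw 0.21409702568347416
lid -0.0174 0.0149 0.0374
pad -0.0008 -0.2953 0.041
trap 0.0485 -0.0569 -0.0006
```

```bash
cat >> h.py <<'E'
O=np.array([.5438,.1486,.09]); yaw=.2135
ax=np.array([np.cos(yaw),np.sin(yaw),0]); ay=np.array([-ax[1],ax[0],0])
def st(x,y,z): return O+ax*x+ay*y+np.array([0,0,z-.09])
def tost(p): d=np.array(p)-O; return np.array([d@ax,d@ay,p[2]])
def plan(manip,target,zdir):
    S=manip.sense(); M=R.from_quat(S['tool_rot']).as_matrix(); 
    x=np.array([0,0,-1.]); z=np.array(zdir); y=np.cross(z,x); W=np.stack([x,y,z],1)
    rv=R.from_matrix(M.T@W).as_rotvec(degrees=True)/5
    print('t',S['t'],'tcp',S['tcp_pos'].round(4),'stage',tost(S['tcp_pos']).round(4),'F',S['force'].round(2),'gap',round(S['finger_gap'],3),'q',S['q'].round(2))
    print('axes',M.T.round(3).tolist()); print('shift',(M.T@(target-S['tcp_pos'])/.025).round(2),'turn',rv.round(2))
E
python3 - <<'E'
from station import manip
from h import *
for sg in(1,-1): plan(manip,st(.045,.015,.18),sg*ax)
E
```

```text
t 0.1 tcp [0.2032 0.5904 0.2304] stage [-0.2393  0.5039  0.2304] F [-0.29 -0.92  0.3 ] gap 1.003 q [ 1.06  0.53  1.43  0.    1.18 -0.18]
axes [[-0.001, -0.002, -1.0], [0.326, 0.945, -0.002], [0.945, -0.326, -0.0]]
shift [  2.03 -10.82  19.86] turn [-6.25 -0.01  0.02]
t 0.1 tcp [0.2032 0.5904 0.2304] stage [-0.2393  0.5039  0.2304] F [-0.29 -0.92  0.3 ] gap 1.003 q [ 1.06  0.53  1.43  0.    1.18 -0.18]
axes [[-0.001, -0.002, -1.0], [0.326, 0.945, -0.002], [0.945, -0.326, -0.0]]
shift [  2.03 -10.82  19.86] turn [2.975e+01 3.000e-02 1.000e-02]
```

Request:
carry_out --commands '[[[0,-0.9,1.7,-1.2,0,0,30],[0,-1.8,3.4,-2.4,0,0,30],[0,-2.7,5.1,-3.6,0,0,30],[0,-3.6,6.8,-4.8,0,0,30],[0,-4.5,8.4,-6.2,0,0,30]]]'

```text
t: 0.6
tcp_pos: [0.3664, 0.4145, 0.231]
tool_rot: [-0.076, 0.703, 0.075, 0.703]
force: [0.6, 1.0, 0.1]
finger_gap: 0.352
```

Run:
```python
from station import manip
from h import *
plan(manip,st(.045,.015,.18),ax)
```

```text
t 0.6 tcp [0.3664 0.4145 0.231 ] stage [-0.117   0.2974  0.231 ] F [0.57 1.04 0.09] gap 0.352 q [ 0.64  0.43  1.61 -0.    1.1  -1.14]
axes [[-0.0, -0.0, -1.0], [-0.213, 0.977, -0.0], [0.977, 0.213, -0.0]]
shift [  2.04 -11.3    6.47] turn [ 0.01 -0.01  0.  ]
```

Request:
carry_out --commands '[[[0,-1.7,0.95,0,0,0,30],[0,-3.4,1.9,0,0,0,30],[0,-5.1,2.9,0,0,0,30],[0,-6.8,3.9,0,0,0,30],[0,-8.5,4.9,0,0,0,30]]]'

```text
t: 1.1
tcp_pos: [0.5302, 0.232, 0.231]
tool_rot: [-0.074, 0.704, 0.074, 0.703]
force: [0.8, 0.4, 0.1]
finger_gap: 0.353
```

Request:
carry_out --commands '[[[0,-1.4,0.8,0,0,0,30],[0,-2.8,1.6,0,0,0,30],[0,-2.8,1.6,0,0,0,30],[1,-2.8,1.6,0,0,0,30],[2,-2.8,1.6,0,0,0,30]]]'

```text
t: 1.6
tcp_pos: [0.5832, 0.1736, 0.1811]
tool_rot: [-0.073, 0.703, 0.074, 0.704]
force: [0.7, 0.2, -0.2]
finger_gap: 0.35
```

Run:
```python
from station import manip
from h import *
plan(manip,st(.045,.015,.10),ax)
t=snap(manip,'top','top1');s=snap(manip,'scene','scene1')
a=t['image'][155:305,225:425,::-1]; b=s['image'][185:345,235:435,::-1]
cv2.imwrite('pics/c3.png',np.hstack([cv2.resize(a,(400,300),interpolation=2),cv2.resize(b,(375,300),interpolation=2)]))
```

```text
t 1.6 tcp [0.5832 0.1736 0.1811] stage [0.0438 0.016  0.1811] F [ 0.68  0.22 -0.16] gap 0.35 q [ 0.11  0.56  1.53  0.    1.05 -1.67]
axes [[0.001, 0.0, -1.0], [-0.207, 0.978, 0.0], [0.978, 0.207, 0.001]]
shift [ 3.24 -0.04  0.04] turn [-0.06  0.01 -0.  ]
```

View pics/c3.png

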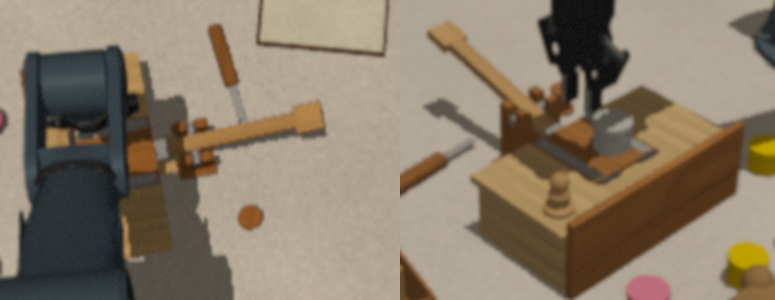

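The fingers hang on the tin's +x side, around (590,90) in the right-hand crop, and clear of it. Next I lower, with a gap above the trapdoor.

Request:
carry_out --commands '[[[0.8,0,0.1,0,0,0,30],[1.6,0,0.1,0,0,0,30],[2.4,0,0.1,0,0,0,30],[3.0,0,0.1,0,0,0,30],[3.1,0,0.1,0,0,0,30]]]'

```text
t: 2.2
tcp_pos: [0.5843, 0.1745, 0.1029]
tool_rot: [-0.074, 0.704, 0.074, 0.702]
force: [-0.8, 0.0, 0.1]
finger_gap: 0.351
```

Run:
```python
from station import manip
from h import *
plan(manip,st(-.08,.015,.10),ax)
s=snap(manip,'scene','scene2')
b=s['image'][185:345,235:435,::-1]
cv2.imwrite('pics/c4.png',cv2.resize(b,(750,600),interpolation=2))
```

```text
t 2.2 tcp [0.5843 0.1745 0.1029] stage [0.0451 0.0168 0.1029] F [-0.76  0.01  0.13] gap 0.351 q [ 0.11  0.67  1.57  0.    0.9  -1.67]
axes [[-0.003, -0.0, -1.0], [-0.208, 0.978, 0.0], [0.978, 0.208, -0.003]]
shift [ 0.13 -0.09 -5.  ] turn [-0.04 -0.04 -0.  ]
```

View pics/c4.png

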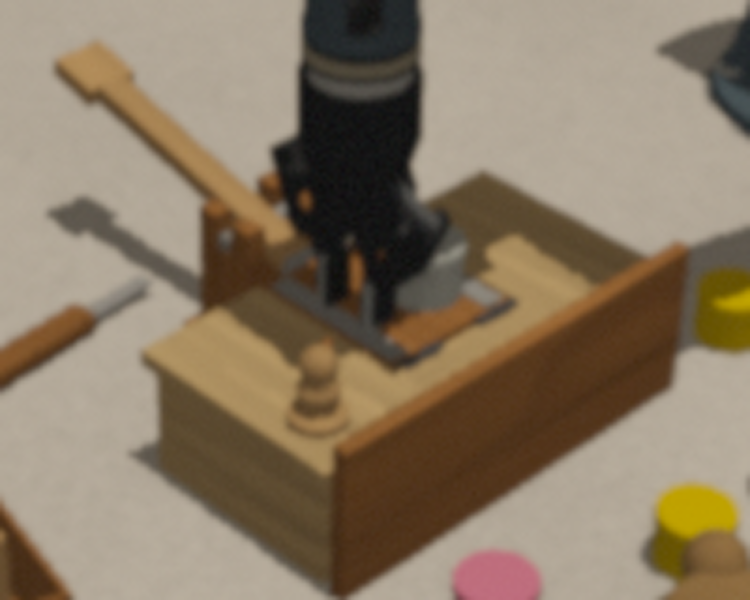

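Request:
carry_out --commands '[[[0,0,-0.4,0,0,0,30],[0,0,-0.8,0,0,0,30],[0,0,-1.1,0,0,0,30],[0,0,-1.3,0,0,0,30],[0,0,-1.5,0,0,0,30]]]'

```text
t: 2.75
tcp_pos: [0.5492, 0.1663, 0.1046]
tool_rot: [-0.074, 0.702, 0.074, 0.704]
force: [1.4, -0.1, -0.4]
finger_gap: 0.355
```

Request:
carry_out --commands '[[[0,0,-0.2,0,0,0,30],[0,0,-0.4,0,0,0,30],[0,0,-0.6,0,0,0,30],[0,0,-0.8,0,0,0,30],[0,0,-1.0,0,0,0,30]]]'

```text
t: 3.25
tcp_pos: [0.5243, 0.161, 0.1039]
tool_rot: [-0.074, 0.703, 0.074, 0.703]
force: [2.4, 0.5, 1.4]
finger_gap: 0.351
```

Run:
```python
from station import manip
from h import *
plan(manip,st(-.073,.015,.102),ax)
s=snap(manip,'scene','scene3')
b=s['image'][185:345,235:435,::-1]
cv2.imwrite('pics/c5.png',cv2.resize(b,(750,600),interpolation=2))
```

```text
t 3.25 tcp [0.5243 0.161  0.1039] stage [-0.0164  0.0163  0.1039] F [2.4  0.53 1.43] gap 0.351 q [ 0.09  0.61  1.74  0.    0.8  -1.69]
axes [[0.001, 0.0, -1.0], [-0.208, 0.978, -0.0], [0.978, 0.208, 0.001]]
shift [ 0.08 -0.06 -2.26] turn [-0.05  0.01  0.  ]
```

View pics/c5.png

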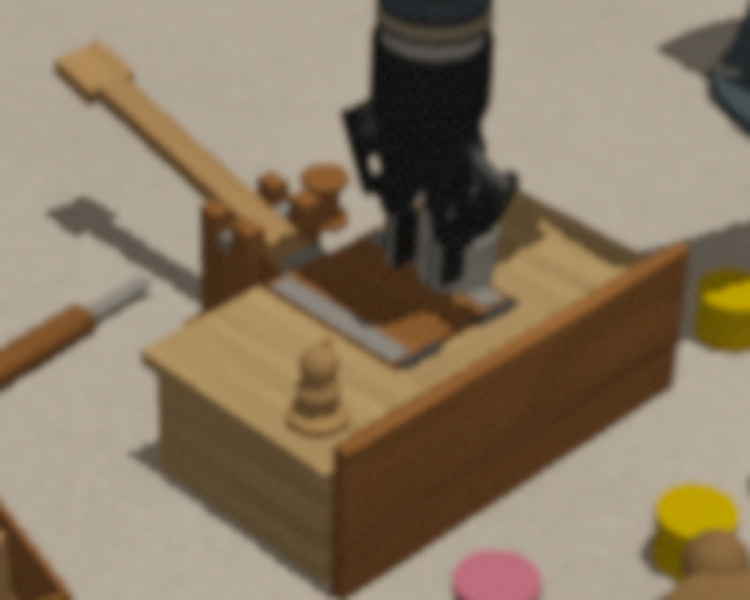

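The tin, now at (465,255), slides upright ahead of both fingers. I'll keep pushing it.

Request:
carry_out --commands '[[[0,0,-0.2,0,0,0,30],[0,0,-0.4,0,0,0,30],[0,0,-0.6,0,0,0,30],[0,0,-0.8,0,0,0,30],[0,0,-1.0,0,0,0,30]]]'

```text
t: 3.8
tcp_pos: [0.4993, 0.1558, 0.1037]
tool_rot: [-0.074, 0.703, 0.074, 0.703]
force: [1.5, 0.2, 0.3]
finger_gap: 0.347
```

Request:
carry_out --commands '[[[0,0,-0.2,0,0,0,30],[0,0,-0.4,0,0,0,30],[0,0,-0.6,0,0,0,30],[0,0,-0.8,0,0,0,30],[0,0,-1.0,0,0,0,30]]]'

```text
t: 4.3
tcp_pos: [0.475, 0.1506, 0.1038]
tool_rot: [-0.074, 0.703, 0.074, 0.703]
force: [0.6, -0.2, -0.1]
finger_gap: 0.351
```

Request:
carry_out --commands '[[[0,0,-0.1,0,0,0,30],[0,0,-0.2,0,0,0,30],[0,0,-0.3,0,0,0,30],[0,0,-0.3,0,0,0,30],[0,0,-0.3,0,0,0,30]]]'

```text
t: 4.8
tcp_pos: [0.4677, 0.1491, 0.1037]
tool_rot: [-0.074, 0.704, 0.074, 0.703]
force: [0.4, 0.3, 0.4]
finger_gap: 0.351
```

Run:
```python
from station import manip
from h import *
plan(manip,st(-.073,.015,.102),ax)
s=snap(manip,'scene','scene4')
b=s['image'][185:345,235:435,::-1]
cv2.imwrite('pics/c6.png',cv2.resize(b,(750,600),interpolation=2))
```

```text
t 4.8 tcp [0.4677 0.1491 0.1037] stage [-0.0743  0.0166  0.1037] F [0.37 0.25 0.42] gap 0.351 q [ 0.08  0.56  1.88 -0.    0.71 -1.7 ]
axes [[-0.001, -0.0, -1.0], [-0.208, 0.978, 0.0], [0.978, 0.208, -0.001]]
shift [ 0.07 -0.06  0.05] turn [-0.05 -0.01 -0.  ]
```

View pics/c6.png

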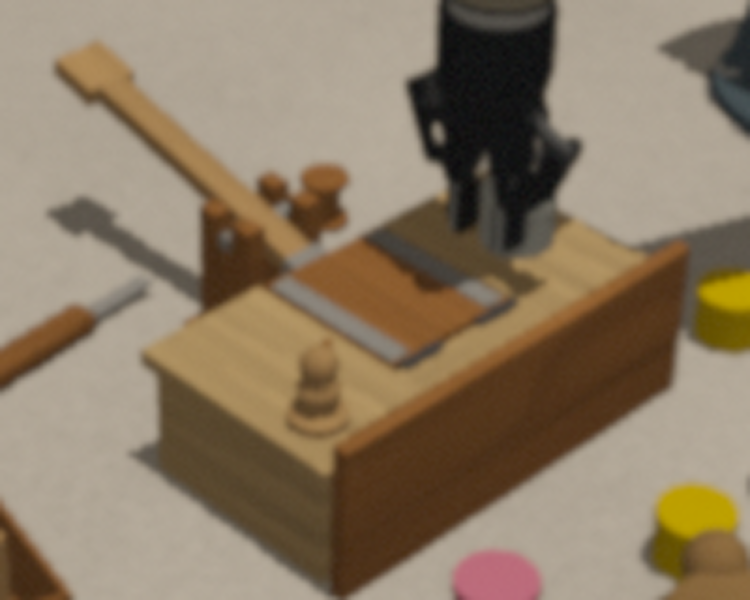

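The tin stands on the -x deck at around (520,215), and the trapdoor is clear. I'll back off, lift and close the fingers.

Request:
carry_out --commands '[[[0,0,0.5,0,0,0,30],[0,0,1.2,0,0,0,30],[-1.6,0,1.2,0,0,0,30],[-3.2,0,1.2,0,0,0,0],[-4.6,0,1.2,0,0,0,0]]]'

```text
t: 5.35
tcp_pos: [0.4973, 0.1554, 0.2198]
tool_rot: [-0.074, 0.704, 0.074, 0.703]
force: [1.8, 0.1, 0.1]
finger_gap: 0.016
```

Run:
```python
from station import manip
from h import *
plan(manip,st(0,-.294,.20),ax)
print(st(0,-.294,.2))
```

```text
t 5.35 tcp [0.4973 0.1554 0.2198] stage [-0.044   0.0165  0.2198] F [1.83 0.11 0.11] gap 0.016 q [ 0.09  0.4   1.7  -0.    1.04 -1.69]
axes [[-0.001, -0.0, -1.0], [-0.208, 0.978, 0.0], [0.978, 0.208, -0.001]]
shift [  0.79 -12.41   1.81] turn [-0.05 -0.01 -0.  ]
[ 0.60609323 -0.13872482  0.2       ]
```

Request:
carry_out --commands '[[[0,-1.7,0.2,0,0,0,0],[0,-3.4,0.5,0,0,0,0],[0,-5.1,0.7,0,0,0,0],[0,-6.8,1.0,0,0,0,0],[0,-8.5,1.2,0,0,0,0]]]'

```text
t: 5.85
tcp_pos: [0.5712, -0.0478, 0.2187]
tool_rot: [-0.074, 0.703, 0.074, 0.703]
force: [-0.2, -0.1, -0.1]
finger_gap: 0.002
```

Request:
carry_out --commands '[[[0,-1.5,0.2,0,0,0,0],[0,-3.0,0.4,0,0,0,0],[0,-3.9,0.6,0,0,0,0],[0.5,-3.9,0.6,0,0,0,0],[0.8,-3.9,0.6,0,0,0,0]]]'

```text
t: 6.35
tcp_pos: [0.6046, -0.138, 0.197]
tool_rot: [-0.073, 0.704, 0.074, 0.702]
force: [-1.1, 0.8, 0.1]
finger_gap: 0.005
```

Run:
```python
from station import manip
from h import *
plan(manip,st(0,-.294,.145),ax)
t=snap(manip,'top','top5');s=snap(manip,'scene','scene5')
a=t['image'][155:305,225:425,::-1]; b=s['image'][165:325,235:435,::-1]
cv2.imwrite('pics/c7.png',np.vstack([cv2.resize(a,(400,300),interpolation=2),cv2.resize(b,(400,300),interpolation=2)]))
hs=cv2.cvtColor(t['image'],cv2.COLOR_RGB2HSV)
m=((hs[...,1]<40)&(hs[...,2]>130)).astype(np.uint8); m[:,:235]=0;m[:,320:]=0;m[:180]=0;m[300:]=0
cv2.imwrite('pics/m.png',m*255)
n,l,stt,ce=cv2.connectedComponentsWithStats(m)
for i in range(1,n):
    if stt[i,4]>60: print(stt[i],ce[i],tost(onz(t,*ce[i],.13)).round(4))
```

```text
t 6.35 tcp [ 0.6046 -0.138   0.197 ] stage [-0.0013 -0.293   0.197 ] F [-1.06  0.79  0.08] gap 0.005 q [-0.4   0.56  1.48  0.    1.11 -2.18]
axes [[-0.003, 0.002, -1.0], [-0.207, 0.978, 0.002], [0.978, 0.207, -0.003]]
shift [ 2.08 -0.05  0.06] turn [-0.06 -0.03 -0.03]
[264 215  34   9 124] [280.64516129 218.94354839] [ 0.0376 -0.0029  0.13  ]
```

View pics/c7.png

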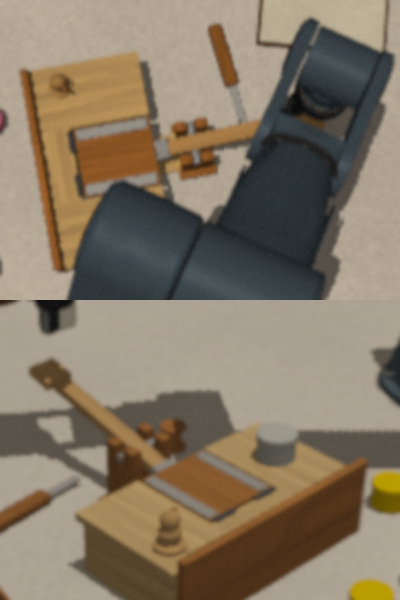

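The tin is upright on the -x deck, with its lid at about (373,236) in the scene view. The fingers are above the pad. I'll check where the tin stands.

Run:
```python
from h import *
s=load('scene5'); 
b=s['image'][205:265,340:420,::-1]; cv2.imwrite('pics/c8.png',cv2.resize(b,(800,600),interpolation=2))
for x in (-.095,-.105): print(proj(s,[st(x,.016,.13),st(x,.016,.09)]).round(1).tolist())
```

```text
[[370.1, 236.2], [369.2, 249.7]]
[[372.8, 234.7], [371.9, 248.2]]
```

View pics/c8.png

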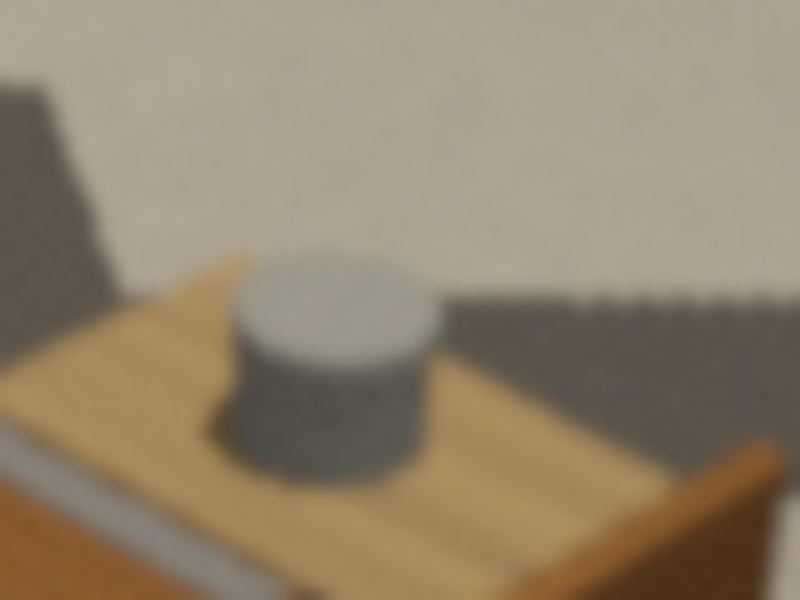

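The lid centre at (373.6,235.4) matches the prediction for stage x ≈ -0.105, which is well clear of the trapdoor. Now I press.

Request:
carry_out --commands '[[[0.8,0,0,0,0,0,0],[1.6,0,0,0,0,0,0],[2.1,0,0,0,0,0,0],[2.3,0,0,0,0,0,0],[2.5,0,0,0,0,0,0]]]'

```text
t: 6.95
tcp_pos: [0.606, -0.1379, 0.1363]
tool_rot: [-0.074, 0.703, 0.074, 0.703]
force: [0.0, -0.0, 3.0]
finger_gap: 0.0
```

Request:
carry_out --commands '[[[0.2,0,0,0,0,0,0],[0.4,0,0,0,0,0,0],[0.6,0,0,0,0,0,0],[0.8,0,0,0,0,0,0],[1.0,0,0,0,0,0,0]]]'

```text
t: 7.45
tcp_pos: [0.6065, -0.1389, 0.1114]
tool_rot: [-0.074, 0.703, 0.073, 0.704]
force: [0.3, -1.5, 3.9]
finger_gap: 0.003
```

Run:
```python
from station import manip
from h import *
plan(manip,st(0,-.294,.035),ax)
s=snap(manip,'scene','scene6')
b=s['image'][165:325,235:435,::-1]; cv2.imwrite('pics/c9.png',cv2.resize(b,(750,600),interpolation=2))
```

```text
t 7.45 tcp [ 0.6065 -0.1389  0.1114] stage [ 0.0003 -0.2943  0.1114] F [ 0.28 -1.55  3.89] gap 0.003 q [-0.4   0.67  1.54 -0.    0.93 -2.18]
axes [[0.001, -0.001, -1.0], [-0.208, 0.978, -0.001], [0.978, 0.208, 0.001]]
shift [ 3.05  0.02 -0.02] turn [-0.05  0.01  0.01]
```

View pics/c9.png

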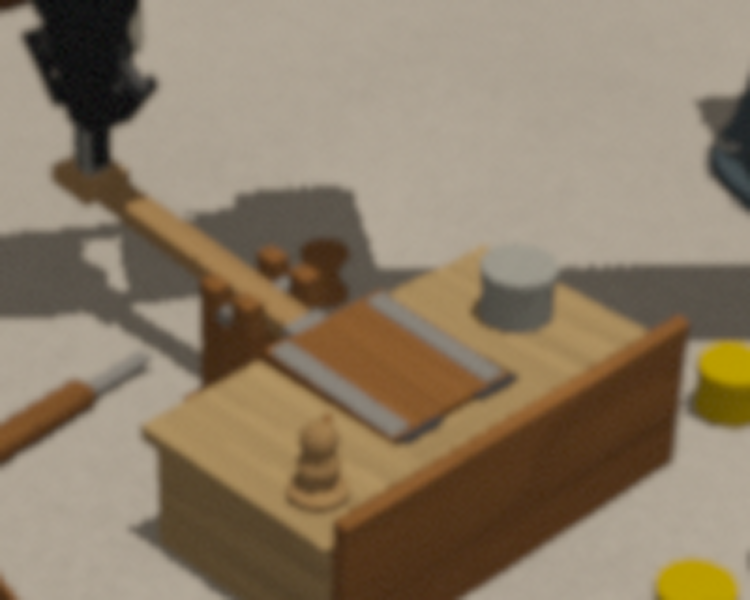

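The fingers sit on the pad at (90,170), the trapdoor has begun to rise, and the force is about 4 N as expected. I'll go further down to about 40 mm.

Request:
carry_out --commands '[[[0.2,0,0,0,0,0,0],[0.4,0,0,0,0,0,0],[0.6,0,0,0,0,0,0],[0.8,0,0,0,0,0,0],[1.0,0,0,0,0,0,0]]]'

```text
t: 8.0
tcp_pos: [0.6061, -0.1388, 0.086]
tool_rot: [-0.074, 0.703, 0.074, 0.703]
force: [0.4, -2.5, 3.5]
finger_gap: -0.006
```

Request:
carry_out --commands '[[[0.2,0,0,0,0,0,0],[0.4,0,0,0,0,0,0],[0.6,0,0,0,0,0,0],[0.8,0,0,0,0,0,0],[1.0,0,0,0,0,0,0]]]'

```text
t: 8.5
tcp_pos: [0.6055, -0.1376, 0.0607]
tool_rot: [-0.073, 0.704, 0.074, 0.703]
force: [1.1, 1.4, 2.9]
finger_gap: 0.0
```

Request:
carry_out --commands '[[[0.2,0,0,0,0,0,0],[0.4,0,0,0,0,0,0],[0.6,0,0,0,0,0,0],[0.8,0,0,0,0,0,0],[0.8,0,0,0,0,0,0]]]'

```text
t: 9.0
tcp_pos: [0.6054, -0.1384, 0.0403]
tool_rot: [-0.074, 0.704, 0.074, 0.703]
force: [-0.1, 0.3, 1.3]
finger_gap: 0.002
```

Run:
```python
from station import manip
from h import *
plan(manip,st(0,-.294,.035),ax)
s=snap(manip,'scene','scene7')
b=s['image'][165:325,235:435,::-1]; cv2.imwrite('pics/c10.png',cv2.resize(b,(750,600),interpolation=2))
```

```text
t 9.0 tcp [ 0.6054 -0.1384  0.0403] stage [-0.0006 -0.2935  0.0403] F [-0.09  0.34  1.25] gap 0.002 q [-0.4   0.78  1.57 -0.    0.79 -2.18]
axes [[-0.001, 0.0, -1.0], [-0.208, 0.978, 0.001], [0.978, 0.208, -0.001]]
shift [ 0.21 -0.02  0.03] turn [-0.05 -0.01 -0.01]
```

View pics/c10.png

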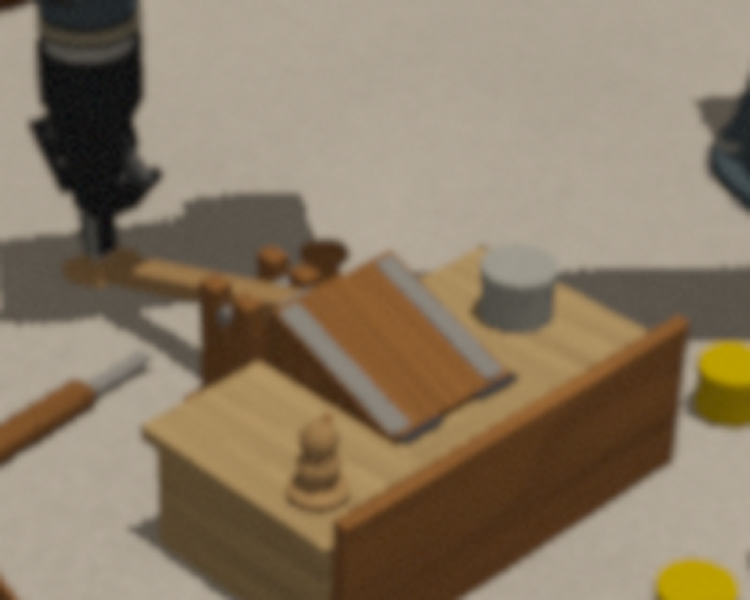

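Request:
carry_out --commands '[[[0,0,0,0,0,0,0],[0,0,0,0,0,0,0],[0,0,0,0,0,0,0],[0,0,0,0,0,0,0],[0,0,0,0,0,0,0]]]'

```text
t: 9.55
tcp_pos: [0.6058, -0.1387, 0.0414]
tool_rot: [-0.074, 0.703, 0.074, 0.703]
force: [-1.0, 0.3, 1.6]
finger_gap: 0.002
```

Run:
```python
from station import manip
from h import *
F=[]
for i in range(8):
    s=manip.snapshot('scene'); F.append(manip.sense()['force'])
print(np.array(F).round(2).tolist(),np.mean(F,0))
s=snap(manip,'scene','scene8')
c=(235+np.array([277,388])/3.75-.4,165+np.array([308,252])/3.75-.4)
print('seen',np.array(c).T)
for a in (.25,.3,.35,.4):
    print(a,proj(s,[st(x,.06-.119*np.cos(a),.09+.119*np.sin(a)) for x in (.053,-.053)]).round(1).tolist())
print(proj(s,[st(-.105,.016,.13)]), manip.sense()['t'])
b=s['image'][165:325,235:435,::-1]; cv2.imwrite('pics/c11.png',cv2.resize(b,(750,600),interpolation=2))
```

```text
[[-0.95, -0.12, 1.07], [-1.09, -0.05, 1.52], [-0.75, -0.9, 1.85], [-0.91, 0.25, 0.64], [-0.89, -0.74, 1.14], [-1.82, -0.39, 1.83], [-1.21, 0.0, 2.3], [-1.36, -0.94, 0.56]] [-1.12360502 -0.36029135  1.36318011]
seen [[308.46666667 246.73333333]
 [338.06666667 231.8       ]]
0.25 [[306.1, 250.9], [337.3, 234.7]]
0.3 [[306.6, 249.2], [337.8, 233.0]]
0.35 [[307.1, 247.5], [338.4, 231.4]]
0.4 [[307.7, 245.9], [339.1, 229.8]]
[[372.83109833 234.68457379]] 10.0
```

View pics/c11.png

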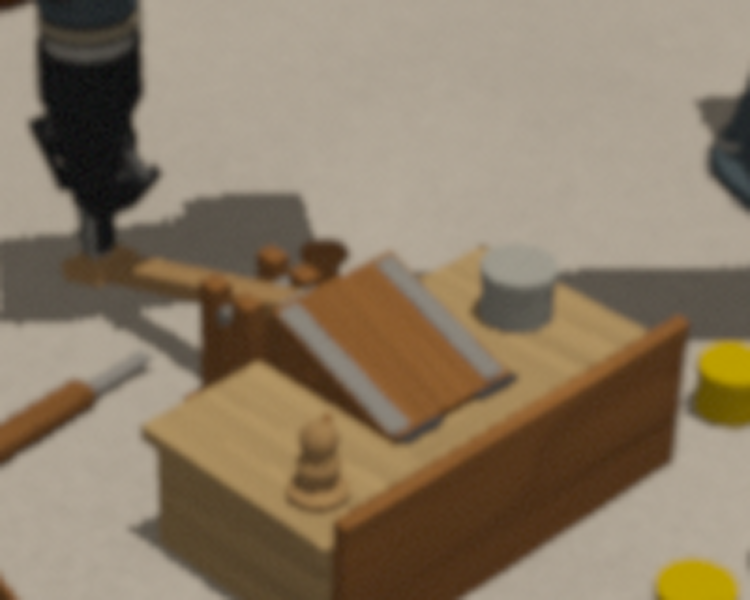

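The trapdoor edge corners at (308.5,246.7) and (338,231.8) match an opening of about 0.36 rad. The mean push is about 1.4 N and steady, and the tin hasn't moved. I'm handing in.

```bash
python3 -c "
from station import manip
print(manip.sign_off()); print(manip.sense()['t'],manip.sense()['force'],manip.sense()['tcp_pos'])"
```

```text
the job is handed in; nothing more can be done
None
the job is handed in; nothing more can be done
```

I pushed the grey tin along stage -x with both fingers until it stood on the fixed deck. I then pressed the lever pad down with the shut fingers to about 41 mm and handed in at about 10 s, still holding it. The robot gave no verdict.

Last checks:
- **Trapdoor:** open about 0.36 rad, judged from its edge corners in the scene view.
- **Lever:** upward force on the fingers averaged 1.4 N. Single readings ran from 0.6 to 2.3 N, so the noise comes close to the 0.5 N limit.
- **Tin:** upright on the deck at stage x ≈ -0.105 m, where the limit is -0.079 m. This rests on the scene view, because the arm hid the tin from above.
- **Other things:** those visible in the close-up scene view (figurine, spool, knife) showed no movement. I didn't recheck the brush pot, glue bottle or mâché head afterwards, and no move went near them.

One disagreement: the two-view heights read 3 to 6 mm below the text, with the pad at 131 mm against 137 and the deck at 84–86 mm against 90. I worked with the text's heights, and the first touch on the pad, at about 136 mm, agreed with them.

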